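# Unlatch the tipping tray and tip the cut trunking into the blue bin

### The arm

A 6-joint arm with a two-finger parallel gripper is mounted at the origin on the work surface. World frame = base frame: x ahead of the robot, y to its left, z up, the work surface at z = 0. Lengths are in m, angles in rad, forces in N, time in s.
With the tool pointing down it reaches from about 0.325 to 0.75 m from the base axis. Payload 7.6 kg.
Tool frame: the origin (TCP) lies midway between the tips of the shut fingers; the grasp point (between the pads) lies 19 mm behind it; z points along the fingers, y is the direction in which the jaws open and shut (so a half turn about z gives the same grasp; the last joint's range is limited). The gripper opens to 85 mm and grips with 20 to 120 N. Pads are 22 mm wide; open, the fingers measure 114 mm over their backs; the gripper's body (76 mm by 85 mm) begins 54 mm behind the grasp point. The pads swing forward as they close: fully open they stand 13 mm farther back than shut.
Start: joints at [-1.193, 0.052, 1.401, -0, 1.689, -0.07], TCP at [0.227, -0.473, 0.231] pointing down, gripper open.
Joint ranges: [-2.9, 2.9], [-0.91, 2.17], [0.12, 2.37], [-1.06, 4.2], [0.26, 2.73], [-2.93, 2.93]. Speed limits (rad/s): [2.57, 2.57, 3.01, 3.14, 3.14, 3.14].

### API

Orientations are given as a unit quaternion [x, y, z, w].
In Python, from cell import readout, eyes, ctrl gives the robot as it stands.
- The arm moves only by the shell command python3 -m handwheel 'ROWS' [FORCE]. ROWS is a JSON object of lists of equal length, an entry for each row: "gripper": the opening, from 0 (shut) to 1 (fully open); "translation": the shift along the tool's x, y, z in m, a list of three; "twist": the turn, a rotation vector about the tool's x, y, z in degrees, a list of three. In form: {"gripper": [gripper, ...], "translation": [[dx, dy, dz], ...], "twist": [[wx, wy, wz], ...]}. A call has 1 to 5 rows; each row is the pose to reach, as a shift and turn from the pose commanded when the call began, along the tool's axes at that moment; what a row does not reach only later rows make up. A row lasts 1/8 s, in which the tool goes at most 62.5 mm and 10.7 degrees, less where a joint would pass 70% of its speed; a pose out of reach is approached as far as the arm can. A call with a gripper value outside its range is refused whole. The fingers move at their own pace and stop on an object; FORCE is the grip in N (left out, the last holds). Time passes only in rows, so rows that repeat a pose let the fingers close. It gives the time, the measured TCP pose, the force and the opening at its end, in the units of the state.
- readout.read_state(): the state, without advancing time (a new reading comes with each control period).
- eyes.grab_frame(name): name is "scene" or "top" or "wrist"; returns a dict with "frame" (420x560x3 uint8, blue, green, red), "fx", "fy", "cx", "cy" (pixels), "rvec" (rotation vector, rad) and "tvec" (3), from world to camera coordinates, as OpenCV has them; the wrist camera has in their place "mount" (4x4, takes a point from camera to tool coordinates, whose origin is the TCP and whose axes are the flange's). Camera axes: x right, y down, z forward; pixel columns grow to the right and rows downward; lengths in m; the calibration is good to about 2 mm. A picture is of the moment at which its call begins: read the wrist's pose just before it. There is no depth.
- ctrl.finish_job(): hands the job in, once; it reports no verdict.
The state is a dict: "t": time; "qpos": joint angles; "dq": joint speeds; "joint_efforts": joint torques, N m; "position": TCP position; "tcp_rot": TCP orientation; "ft_force": force on the tool from outside, world axes, zero at the start; "torque": the same for the moment, N m; "opening": finger opening in m.
Only numpy, scipy, OpenCV 4.12 (cv2) and the standard library are available. Lean on these libraries where they do the work, as an engineer would, in place of code of your own. Each camera call takes 0.05 s, during which the arm holds its last target. There are 200 camera calls.

### The job

Swing the orange keeper clear, draw the black-handled bolt back, then press down the yellow tab at the blue bin's end of the tray so that both white cut pieces slide off into the blue bin. Hold it down until they are in, then ease the tray back up to level, never letting it spring back, and let go. Do not touch the cut pieces with the robot, and leave the other things on the bench where they are.

Things in the scene. Friction and masses are not known exactly. Their poses are not given: they have to be found in the camera images.
- tipper: Fixed grey stand of the tray; origin on the bench under the tray's middle, z up. Its y axis runs along the tray, x across it: latches on the +x side, yellow tabs on the -x side (offsets below are in this frame). Green tray, open at both ends, 260 by 100 mm, floor at height 140, walls to 162 mm, hinged about x at height 135, y = 0. Latch deck: x 62 to 117, y -145 to 20, top at 155 mm.
- tray (a joint): Tilt of the tray, rad: 0 level, positive = +y end down, negative = -y end down, limits +-0.55. A spring (2 N m/rad) drives it back to level, fast if let go suddenly: let it up slowly (well under 2 rad/s). The cut pieces start to slide between 0.2 and 0.3 rad. Locked level, with a little play, until the bolt is drawn.
- tab_left (a point): Centre of the top of the yellow push tab at the tray's +y end: flat, 48 mm (x) by 50 mm (y), 6 mm thick, standing out of the tray's -x wall; level, its top is at height 180 mm, 105 mm from the hinge along y, at x -71 mm. About 10 N here tips the tray right down, the tab sinking some 55 mm. Moves with the tray.
- tab_right (a point): The same at the tray's -y end.
- keeper (a joint): First catch: swing of the orange keeper arm about a vertical pivot (x 93, y -125 mm), rad. 0 closed: the arm lies along +y, its end just behind the bolt's handle, so that the bolt cannot be drawn. Opens to 1.2, its end swinging towards +x; clears the bolt from 0.5 on. Stays where it is left (about 2 N at its post).
- keeper_post (a point): Centre of the top of the orange upright post on the keeper arm, 14 mm in diameter, 40 mm from the pivot, top at height 215 mm; the arm below it reaches to height 177 mm. Push it sideways towards +x to open the keeper; closed it is at about x 88, y -85 mm.
- bolt (a joint): Second latch, travel of the bolt, m: 0 shut (through the eye on the tray), 0.045 fully drawn; draws towards -y, stiff (about 2 N), stays where it is left. The tray is free from 0.03 on.
- bolt_post (a point): Centre of the top of the black upright handle of the bolt, 16 mm in diameter, top at height 215 mm; the bolt below reaches to height 175 mm and its guides to 181 mm. Shut it is at x 85, y -30 mm; push it towards -y to draw the bolt.
- blue_bin: Fixed blue open bin that shall take the cut pieces, 180 (x) by 190 (y) by 50 mm high, walls 5 mm; origin at the centre of its underside on the bench, axes along those of the stand. It is under one end of the tray, 200 mm from the stand's middle along y, on the +y or the -y side.
- red_bin: The same bin in red, under the other end: nothing shall go in it.
- cut_a_center (a point): Centre of a loose white cut piece of trunking, a hollow bar 90 mm (its y) by 38 by 25 mm high, 60 g, lying lengthways about the middle of the tray, on its -x half.
- cut_b_center (a point): Centre of the second, equal piece, on the tray's +x half.
- screwdriver: Loose screwdriver with orange handle, 190 mm long, lying on the bench; leave alone.
- trunking: Loose length of white trunking on the bench, 200 by 50 by 40 mm; leave alone.
- tape: Loose yellow tape measure on the bench, 70 by 35 by 62 mm; leave alone.
- drill: Loose green and black cordless drill lying on the bench, about 190 by 210 by 52 mm; leave alone.
Not all that is in view belongs to the job. What is shaped like the part that bears cut_a_center but purple is not meant.

How it is judged:
On the way, in this order (a step that is already met when the one before it is completed fails the run):
1. the orange keeper is swung clear while the bolt is still shut (value of joint keeper above 0.5 rad and value of joint bolt below 0.015 m), for 0.1 s.
2. the bolt is drawn while the tray is still level (value of joint bolt above 0.03 m and value of joint tray between -0.15 and 0.15 rad), for 0.1 s.
3. both cut pieces have slid into the blue bin while the tray is held down (x of cut_a_center in the frame of blue_bin between -0.085 and 0.085 m and y of cut_a_center in the frame of blue_bin between -0.09 and 0.09 m and z of each of cut_a_center, cut_b_center in the frame of blue_bin below 0.055 m and x of cut_b_center in the frame of blue_bin between -0.085 and 0.085 m and y of cut_b_center in the frame of blue_bin between -0.09 and 0.09 m and (value of joint tray above 0.2 rad or value of joint tray below -0.2 rad)), for 0.1 s.
At the end, for the whole second after the job is handed in: Both cut pieces at rest in the blue bin (centres within its walls and less than 55 mm above the bench), the tray back level within 0.08 rad, the keeper open (over 0.5 rad) and the bolt drawn (over 30 mm) (x of cut_a_center in the frame of blue_bin between -0.085 and 0.085 m and y of cut_a_center in the frame of blue_bin between -0.09 and 0.09 m and z of each of cut_a_center, cut_b_center in the frame of blue_bin below 0.055 m and x of cut_b_center in the frame of blue_bin between -0.085 and 0.085 m and y of cut_b_center in the frame of blue_bin between -0.09 and 0.09 m and value of joint tray between -0.08 and 0.08 rad and value of joint keeper above 0.5 rad and value of joint bolt above 0.03 m and linear speed of each of cut_a, cut_b below 0.03 m/s); the robot touches nothing.
It fails at once if the tray moves faster than 2.2 rad/s (slammed or let spring back) (velocity of joint tray above 2.2 rad/s or velocity of joint tray below -2.2 rad/s).
It fails at once if the robot touches a cut piece (contact force between any of the fingers, the arm and cut_a above 0.5 N or contact force between any of the fingers, the arm and cut_b above 0.5 N).
It fails at once if a bystander is moved by more than 30 mm (distance of any of screwdriver, trunking, tape, drill from where it was at the start of the episode above 0.03 m).
It also fails if it takes over 48 s, if anything falls off the work surface, if the arm or the gripper's body presses on something with over 40 N, if the wrist force passes 120 N, or if a joint passes its speed limit or range.

## Working session

There is one attempt and no reset: what is moved stays moved. The work goes in short steps, Python scripts to look and compute and a shell command to move; the robot and the scene stay as the last step left them, time stands still between calls to the robot, and variables do not carry over. Pictures are saved under pics/ and viewed, on a budget of 10 in all, crops included, one or two more only if the job needs it, and the job is handed in when it is done.

```bash
mkdir -p pics; ls; python3 - <<'E'
from cell import readout, eyes
import cv2,numpy as np
for n in("scene","top"):
    f=eyes.grab_frame(n); cv2.imwrite(f"pics/{n}0.png",f["frame"])
    np.savez(f"pics/{n}0.npz",**f); print(n,f["fx"],f["fy"],f["cx"],f["cy"],f["rvec"],f["tvec"])
print(readout.read_state())
E
```

```text
pics
scene 484.39974783660756 484.39974783660756 275.3125349285955 208.00137899873408 [ 0.73729032  2.45902604 -1.28297702] [ 0.3664494  -0.11704309  1.94707098]
top 493.3696360680165 493.3696360680165 285.85299929256337 204.7443853103084 [ 2.13345232 -2.11248172  0.19489175] [0.14484235 0.55178468 1.3355583 ]
{'t': 0.1, 'qpos': array([-1.19331027e+00,  5.27647878e-02,  1.40159116e+00, -1.09584763e-05,
        1.68858887e+00, -7.03332994e-02]), 'dq': array([-0.00104611, -0.00017832, -0.00095862, -0.00052821,  0.00036181,
        0.00081465]), 'joint_efforts': array([ 9.25938912e-04, -3.82583141e+01, -3.60985780e+01, -7.99419718e-05,
        4.78643080e-03, -1.29388681e-05]), 'position': array([ 0.22723334, -0.47299262,  0.23057752]), 'tcp_rot': array([ 9.75036705e-01,  2.22042716e-01, -1.08800157e-04, -6.67291932e-04]), 'ft_force': array([-0.56944626,  0.32893665, -0.02345975]), 'torque': array([-0.04929085,  0.00302464,  0.02952442]), 'opening': 0.08526439087327238}
```

View pics/top0.png

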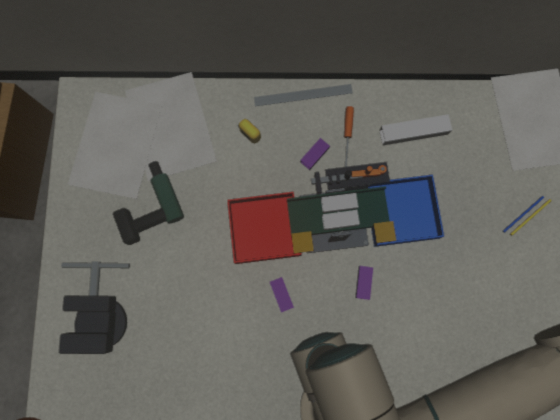

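View pics/scene0.png

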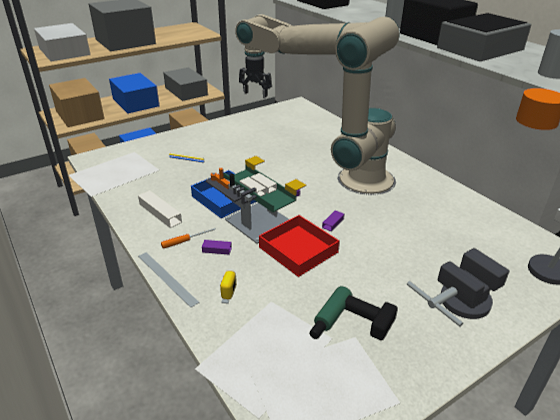

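The top view shows the stand at about (338,213), with its +x pointing up in the image. The blue bin is on the right, so the job's tab is tab_right at about (385,232). The keeper and bolt are near (375,172) and (345,177).

```bash
python3 - <<'E'
import cv2
im=cv2.imread("pics/top0.png")[155:275,222:447]
im=cv2.convertScaleAbs(cv2.resize(im,None,fx=3.5,fy=3.5,interpolation=cv2.INTER_CUBIC),alpha=1.6,beta=10)
cv2.imwrite("pics/crop1.png",im)
E
```

```text
(no output)
```

View pics/crop1.png

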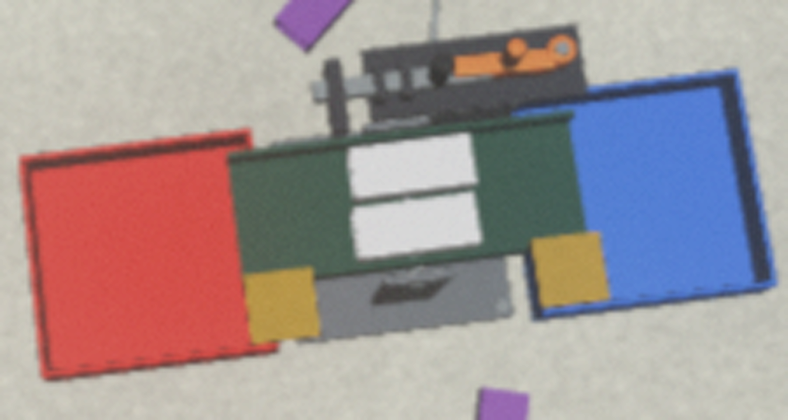

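```bash
cat > h.py <<'E'
import cv2,numpy as np
from scipy.optimize import least_squares
from scipy.spatial.transform import Rotation as R
from cell import readout
S=lambda p,s: np.array([s[0]+np.cos(s[2])*p[0]-np.sin(s[2])*p[1],s[1]+np.sin(s[2])*p[0]+np.cos(s[2])*p[1],p[2]])
def tool(target,yaw_dir=None):
    "shift in tool axes from the measured pose to world target (m)"
    st=readout.read_state(); r=R.from_quat(st["tcp_rot"])
    return r.inv().apply(np.array(target)-st["position"])
E
python3 - <<'E'
from h import *
f=np.load("pics/top0.npz")
K=np.array([[f["fx"],0,f["cx"]],[0,f["fy"],f["cy"]],[0,0,1.]])
L=np.array([[-71,-105,180],[-71,105,180],[88,-85,215],[85,-30,215],[90,-295,50],[-90,-295,50],[90,295,50],[-90,295,50]])/1e3
px=np.array([[569,269],[282,305],[516,47],[440,68],[737,70],[777,287],[21,157],[43,380]])/3.5+[222,155]
pr=lambda s:cv2.projectPoints(np.array([S(p,s) for p in L]),f["rvec"],f["tvec"],K,None)[0][:,0]
o=least_squares(lambda s:(pr(s)-px).ravel(),[.5,-.2,0],loss="soft_l1")
print(o.x,np.degrees(o.x[2])); print((pr(o.x)-px).round(1))
np.save("stand.npy",o.x)
for p in L[:4]: print(S(p,o.x).round(4))
st=readout.read_state(); m=R.from_quat(st["tcp_rot"]).as_matrix(); print(m.round(3)); 
E
```

```text
[0.51382362 0.01299963 0.13511749] 7.741662194323904
[[ 0.4  0.6]
 [-0.2  0.7]
 [ 0.2  0.7]
 [ 0.4 -1.5]
 [ 0.3 -0.7]
 [ 0.5 -0.2]
 [-1.4 -0.1]
 [-0.9 -0.2]]
[ 0.4576 -0.1006  0.18  ]
[0.4293 0.1075 0.18  ]
[ 0.6125 -0.0594  0.215 ]
[ 0.6021 -0.0053  0.215 ]
[[ 0.901  0.433 -0.001]
 [ 0.433 -0.901  0.001]
 [ 0.    -0.001 -1.   ]]
```

```bash
python3 - <<'E'
from h import *
s=np.load("stand.npy"); print(tool(S([.058,-.090,.26],s)).round(4))
E
```

```text
[ 0.4963 -0.2105 -0.0291]
```

```bash
python3 -m handwheel '{"gripper":[0,0,0,0,0],"translation":[[0.05,-0.021,-0.01],[0.1,-0.042,-0.02],[0.15,-0.064,-0.029],[0.2,-0.085,-0.029],[0.25,-0.106,-0.029]],"twist":[[0,0,9],[0,0,17.9],[0,0,17.9],[0,0,17.9],[0,0,17.9]]}' 40
python3 - <<'E'
from h import *
s=np.load("stand.npy"); print(tool(S([.058,-.090,.26],s)).round(4))
E
```

```text
t: 0.72
position: [0.4076, -0.2679, 0.2601]
tcp_rot: [0.998, 0.068, -0.0, -0.0]
ft_force: [1.0, 0.6, -0.1]
opening: 0.0
[ 2.011e-01 -1.740e-01  1.000e-04]
```

```bash
python3 -m handwheel '{"gripper":[0,0,0,0,0],"translation":[[0.045,-0.039,0],[0.09,-0.078,0],[0.135,-0.117,0],[0.18,-0.156,0],[0.201,-0.174,0]],"twist":[[0,0,0],[0,0,0],[0,0,0],[0,0,0],[0,0,0]]}'
python3 - <<'E'
from h import *
from cell import eyes
s=np.load("stand.npy"); print(tool(S([.058,-.090,.190],s)).round(4))
st=readout.read_state();f=eyes.grab_frame("wrist");M=f["mount"]
T=np.eye(4);T[:3,:3]=R.from_quat(st["tcp_rot"]).as_matrix();T[:3,3]=st["position"]
W=np.linalg.inv(T@M);K=np.array([[f["fx"],0,f["cx"]],[0,f["fy"],f["cy"]],[0,0,1.]])
im=f["frame"].copy()
for p in [[88,-85,215],[85,-30,215],[-71,-105,180]]:
    u=cv2.projectPoints(S(np.array(p)/1e3,s),cv2.Rodrigues(W[:3,:3])[0],W[:3,3],K,None)[0].ravel();print(u.round(1))
    if abs(u).max()<2000: cv2.drawMarker(im,tuple(int(v) for v in u),(0,255,0),0,12,1)
cv2.imwrite("pics/w1.png",cv2.convertScaleAbs(im,alpha=1.5))
E
```

```text
t: 1.35
position: [0.5836, -0.0672, 0.2592]
tcp_rot: [0.998, 0.069, -0.001, -0.0]
ft_force: [0.7, -1.1, -0.2]
opening: 0.0001
[-0.0003  0.0011  0.0692]
[273.7 193.1]
[172.2 198.2]
[301.5 384.4]
```

View pics/w1.png

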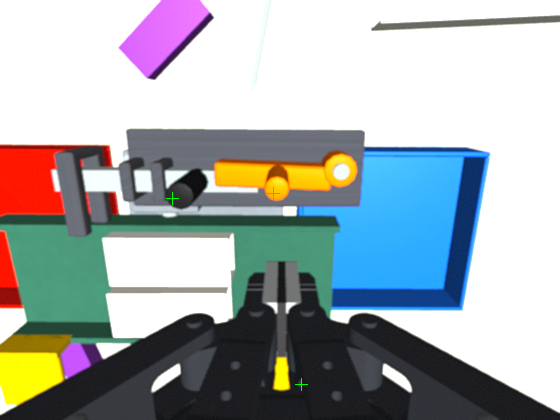

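The wrist view puts the keeper post top at (277,187) and the bolt handle top at (180,196), both within 2–4 mm of my predictions. I'll lower the tool and swing the keeper.

```bash
python3 -m handwheel '{"gripper":[0,0,0,0,0],"translation":[[0,0,0.035],[0,0,0.069],[0,0,0.069],[0.01,0,0.069],[0.018,0,0.069]],"twist":[[0,0,0],[0,0,0],[0,0,0],[0,0,0],[0,0,0]]}'
python3 -m handwheel '{"gripper":[0,0,0,0,0],"translation":[[0.007,0,0],[0.014,0,0],[0.021,0,0],[0.028,0.001,0],[0.032,0.002,0]],"twist":[[0,0,0],[0,0,0],[0,0,0],[0,0,0],[0,0,0]]}'
```

```text
t: 2.02
position: [0.6014, -0.0675, 0.1935]
tcp_rot: [0.998, 0.068, 0.001, 0.0]
ft_force: [-3.3, 0.7, 1.8]
opening: 0.0
t: 2.65
position: [0.6318, -0.0669, 0.191]
tcp_rot: [0.998, 0.067, -0.002, 0.001]
ft_force: [-9.4, -9.2, 2.8]
opening: 0.0001
```

```bash
python3 - <<'E'
from h import *
from cell import eyes
s=np.load("stand.npy"); print(tool(S([.103,-.090,.190],s)).round(4))
f=eyes.grab_frame("wrist")
cv2.imwrite("pics/w2.png",cv2.convertScaleAbs(f["frame"],alpha=1.5))
E
```

```text
[-0.0032 -0.005   0.001 ]
```

View pics/w2.png

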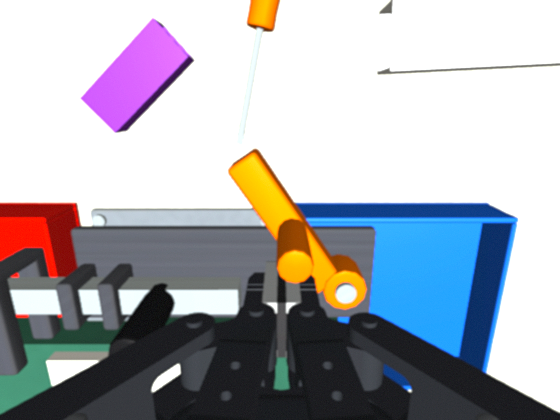

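The keeper is now about 0.9 rad open: its pivot is at (345,290) and the arm end at (245,160). Next I'll back off, lift, and move to the +y side of the bolt handle.

```bash
python3 -m handwheel '{"gripper":[0,0,0,0,0],"translation":[[-0.025,0,0],[-0.025,0,-0.05],[-0.02,-0.04,-0.06],[-0.02,-0.092,-0.06],[-0.02,-0.092,-0.06]],"twist":[[0,0,0],[0,0,0],[0,0,0],[0,0,0],[0,0,0]]}'
python3 - <<'E'
from h import *
from cell import eyes
s=np.load("stand.npy"); print(tool(S([.086,-.003,.190],s)).round(4))
f=eyes.grab_frame("wrist")
cv2.imwrite("pics/w3.png",cv2.convertScaleAbs(f["frame"],alpha=1.5))
E
```

```text
t: 3.32
position: [0.6002, 0.0266, 0.2515]
tcp_rot: [0.998, 0.07, 0.001, -0.0]
ft_force: [-0.4, -0.4, 0.5]
opening: -0.0
[-0.0015  0.0049  0.0615]
```

View pics/w3.png

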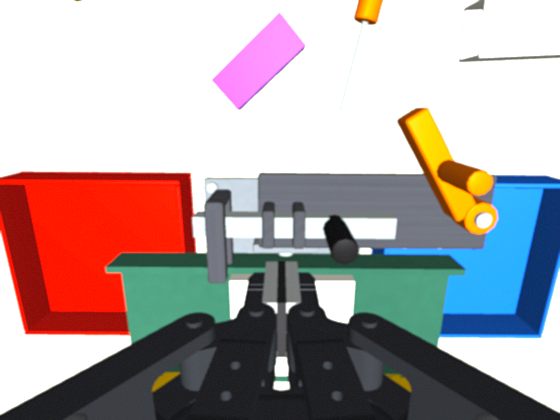

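The wrist view shows the bolt handle top at (343,248), the fingertips at px 268–300 beside it with room to spare, and the keeper still open. Going down to push.

```bash
python3 -m handwheel '{"gripper":[0,0,0,0,0],"translation":[[-0.001,0.003,0.035],[-0.001,0.003,0.0615],[-0.001,0.003,0.0615],[-0.001,0.01,0.0615],[-0.001,0.018,0.0615]],"twist":[[0,0,0],[0,0,0],[0,0,0],[0,0,0],[0,0,0]]}'
python3 -m handwheel '{"gripper":[0,0,0,0,0],"translation":[[0,0.009,0],[0,0.018,0],[0,0.027,0],[0,0.036,0],[0,0.036,0]],"twist":[[0,0,0],[0,0,0],[0,0,0],[0,0,0],[0,0,0]]}'
python3 - <<'E'
from h import *
from cell import eyes
s=np.load("stand.npy"); print(tool(S([.086,-.051,.190],s)).round(4))
f=eyes.grab_frame("wrist")
cv2.imwrite("pics/w4.png",cv2.convertScaleAbs(f["frame"],alpha=1.5))
E
```

```text
t: 4.0
position: [0.6022, 0.0049, 0.1913]
tcp_rot: [0.998, 0.068, 0.001, -0.0]
ft_force: [0.3, 2.2, -0.1]
opening: -0.0
t: 4.62
position: [0.6063, -0.0298, 0.19]
tcp_rot: [0.998, 0.068, -0.0, -0.001]
ft_force: [-1.5, 7.0, 4.0]
opening: -0.0001
[ 0.0001 -0.0039  0.    ]
```

View pics/w4.png

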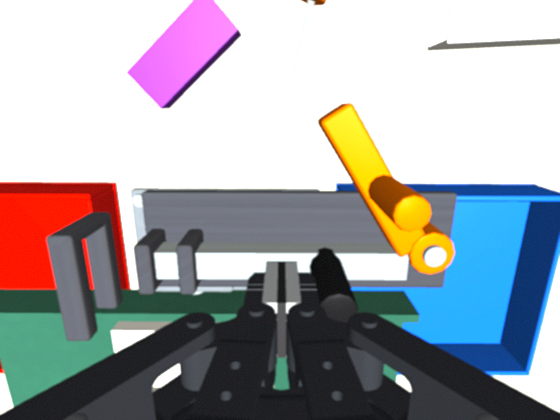

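The bolt end is now well clear of the eye: the eye is at px ~85 and the bolt end at ~160 by the guides. That is about full travel. I'll retreat and go above tab_right.

```bash
python3 -m handwheel '{"gripper":[0,0,0,0,0],"translation":[[0,-0.015,0],[0,-0.015,-0.05],[-0.04,0,-0.075],[-0.1,0.02,-0.075],[-0.15,0.05,-0.075]],"twist":[[0,0,0],[0,0,0],[0,0,0],[0,0,0],[0,0,0]]}'
python3 - <<'E'
from h import *
s=np.load("stand.npy"); print(tool(S([-.076,-.116,.195],s)).round(4))
E
```

```text
t: 5.3
position: [0.4627, -0.1003, 0.2648]
tcp_rot: [0.998, 0.068, 0.0, 0.001]
ft_force: [0.3, -0.6, 0.7]
opening: -0.0002
[-0.0101  0.0105  0.0698]
```

```bash
python3 -m handwheel '{"gripper":[0,0,0,0,0],"translation":[[-0.01,0.0105,0],[-0.01,0.0105,0.035],[-0.01,0.0105,0.07],[-0.01,0.0105,0.07],[-0.01,0.0105,0.07]],"twist":[[0,0,0],[0,0,0],[0,0,0],[0,0,0],[0,0,0]]}'
python3 - <<'E'
from h import *
from cell import eyes
s=np.load("stand.npy"); print(tool(S([-.076,-.116,.134],s)).round(4))
a=cv2.resize(eyes.grab_frame("scene")["frame"][140:260,170:330],None,fx=4,fy=4,interpolation=cv2.INTER_CUBIC)
cv2.imwrite("pics/s5.png",a)
E
```

```text
t: 5.92
position: [0.4567, -0.1118, 0.1962]
tcp_rot: [0.998, 0.068, 0.001, 0.0]
ft_force: [-0.8, 0.3, 0.8]
opening: 0.0
[-0.0027 -0.0001  0.0622]
```

View pics/s5.png

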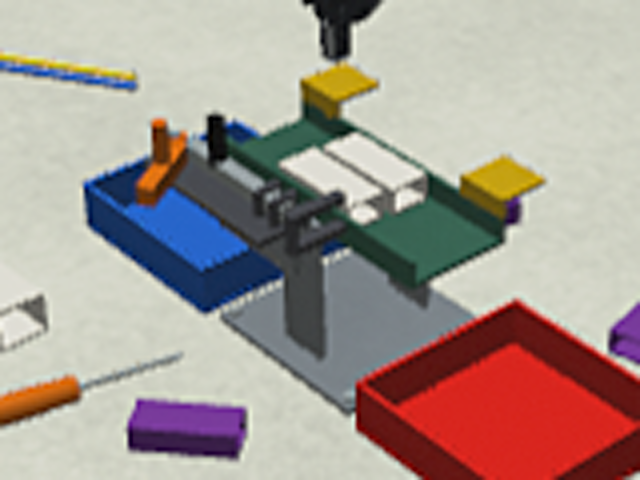

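The fingertip at (335,55) is just over the tab at (340,82). The bolt is out of the eye and the keeper is open, so I'll press slowly.

```bash
python3 -m handwheel '{"gripper":[0,0,0,0,0],"translation":[[-0.002,0,0.007],[-0.002,0,0.013],[-0.002,0,0.018],[-0.002,0,0.023],[-0.002,0,0.028]],"twist":[[0,0,0],[0,0,0],[0,0,0],[0,0,0],[0,0,0]]}'
python3 -m handwheel '{"gripper":[0,0,0,0,0],"translation":[[0,0,0.006],[0,0,0.012],[0,0,0.018],[0,0,0.024],[0,0,0.030]],"twist":[[0,0,0],[0,0,0],[0,0,0],[0,0,0],[0,0,0]]}'
python3 -m handwheel '{"gripper":[0,0,0,0,0],"translation":[[0,0,0.004],[0,0,0.004],[0,0,0.004],[0,0,0.004],[0,0,0.004]],"twist":[[0,0,0],[0,0,0],[0,0,0],[0,0,0],[0,0,0]]}'
python3 - <<'E'
from cell import eyes
import cv2,numpy as np
a=cv2.resize(eyes.grab_frame("scene")["frame"][140:260,170:330],None,fx=3,fy=3,interpolation=cv2.INTER_CUBIC)
b=cv2.resize(eyes.grab_frame("top")["frame"][155:275,330:450],None,fx=2.67,fy=3,interpolation=cv2.INTER_CUBIC)
cv2.imwrite("pics/s6.png",cv2.convertScaleAbs(np.hstack([a,b]),alpha=1.3))
E
```

```text
t: 6.6
position: [0.4543, -0.1125, 0.167]
tcp_rot: [0.998, 0.068, 0.0, 0.0]
ft_force: [0.3, -1.9, 3.6]
opening: 0.0
t: 7.22
position: [0.4547, -0.1136, 0.1376]
tcp_rot: [0.998, 0.067, 0.001, 0.002]
ft_force: [0.0, -7.8, 8.2]
opening: 0.0002
t: 7.85
position: [0.4545, -0.1134, 0.1338]
tcp_rot: [0.998, 0.067, 0.001, 0.002]
ft_force: [-0.2, -5.9, 6.7]
opening: -0.0004
```

View pics/s6.png

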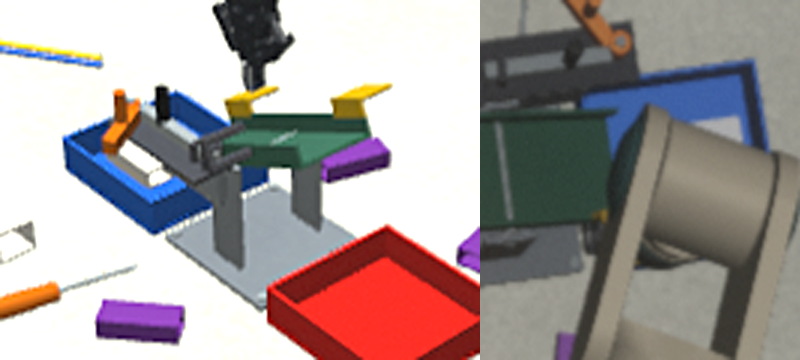

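The tray is tipped and empty. One piece is visible in the blue bin at (145,165); the other is hidden, so I'll check from the wrist camera while holding the tray down.

```bash
python3 - <<'E'
from cell import eyes
import cv2
f=eyes.grab_frame("wrist")
cv2.imwrite("pics/w7.png",cv2.convertScaleAbs(f["frame"],alpha=1.3))
E
```

```text
(no output)
```

View pics/w7.png

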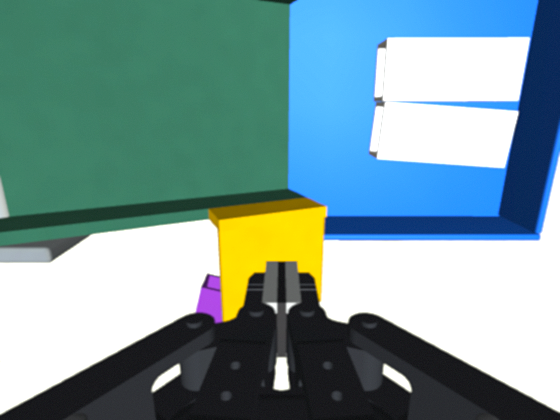

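Both pieces lie flat side by side in the blue bin, at (455,70) and (445,135). Now I'll ease the tray up slowly.

```bash
Z='[0,0,0]'; python3 -m handwheel '{"gripper":[0,0,0,0,0],"translation":[[0,0,-0.004],[0,0,-0.008],[0,0,-0.012],[0,0,-0.016],[0,0,-0.020]],"twist":[[0,0,0],[0,0,0],[0,0,0],[0,0,0],[0,0,0]]}'
python3 -m handwheel '{"gripper":[0,0,0,0,0],"translation":[[0,0,-0.004],[0,0,-0.008],[0,0,-0.012],[0,0,-0.016],[0,0,-0.020]],"twist":[[0,0,0],[0,0,0],[0,0,0],[0,0,0],[0,0,0]]}'
python3 -m handwheel '{"gripper":[0,0,0,0,0],"translation":[[0,0,-0.003],[0,0,-0.006],[0,0,-0.009],[0,0,-0.012],[0,0,-0.018]],"twist":[[0,0,0],[0,0,0],[0,0,0],[0,0,0],[0,0,0]]}'
python3 -m handwheel '{"gripper":[0,0,0,0,0],"translation":[[0,0,-0.02],[0,0,-0.05],[-0.04,0,-0.08],[-0.04,0,-0.08],[-0.04,0,-0.08]],"twist":[[0,0,0],[0,0,0],[0,0,0],[0,0,0],[0,0,0]]}'
python3 - <<'E'
from cell import eyes
import cv2,numpy as np
a=cv2.resize(eyes.grab_frame("scene")["frame"][140:260,170:330],None,fx=2.5,fy=2.5,interpolation=cv2.INTER_CUBIC)
b=cv2.resize(eyes.grab_frame("wrist")["frame"],(400,300))
cv2.imwrite("pics/s8.png",cv2.convertScaleAbs(np.hstack([a,b]),alpha=1.3))
E
```

```text
t: 8.62
position: [0.4543, -0.1122, 0.1532]
tcp_rot: [0.998, 0.068, 0.001, 0.0]
ft_force: [0.4, -1.5, 5.1]
opening: -0.0001
t: 9.25
position: [0.4538, -0.1121, 0.1727]
tcp_rot: [0.998, 0.068, -0.0, -0.0]
ft_force: [0.3, -0.1, 1.5]
opening: 0.0
t: 9.88
position: [0.4539, -0.1121, 0.1909]
tcp_rot: [0.998, 0.068, -0.0, -0.0]
ft_force: [-0.4, 0.1, -1.0]
opening: 0.0003
t: 10.5
position: [0.4145, -0.1175, 0.2704]
tcp_rot: [0.998, 0.068, -0.0, -0.0]
ft_force: [0.2, -0.4, 0.0]
opening: 0.0001
```

View pics/s8.png

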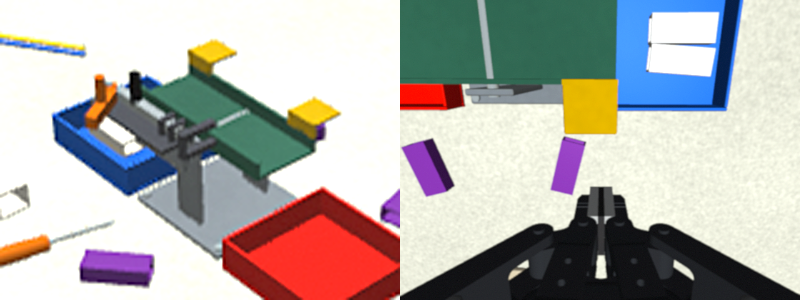

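The tray is level, both pieces lie in the blue bin at (683,28) and (683,57), and the keeper is open, the bolt drawn and the gripper clear. Handing in.

```bash
python3 -c "
from cell import ctrl
print(ctrl.finish_job())"
```

```text
the job is handed in; nothing more can be done
None
```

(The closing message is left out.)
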